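# Grease the shaft bearing with the colour-matched push gun

### The job

Take out of the rack the grease gun whose colour matches the ring round the bearing's grease nipple, press its coupler squarely onto the tilted nipple until it snaps on, then keep pushing the gun along the nipple's axis to the end of its stroke and finish while still holding it there against its spring. Leave the other gun in the rack and do not disturb the screwdriver, torch and solder reel.

Things in the scene. Friction and masses are not known exactly. Their poses are not given: they have to be found in the camera images.
- bearing: Green cast pillow-block bearing, 165 mm long, on a wooden bearer 205 x 100 x 25 mm, fixed to the bench. Origin: centre of the bearer's underside on the bench; z up. The shaft stub (30 mm thick, 200 mm long) runs along its y at 68 mm height; the housing is a 40 mm radius drum about it. The bearing's -x side, where the nipple leans, faces the robot, give or take 25 degrees of yaw.
- nipple: Brass grease nipple on the bearing, with a red colour ring (26 mm across) at its foot. Origin: centre of its 10 mm ball head, at (-34, 0, 126) mm in the bearing's frame. Its z axis is the nipple's axis, pointing out of the bearing: it leans 30 degrees from vertical towards the bearing's -x. Under the head: 6 mm neck, down to 13.5 mm below the head's centre, then a 13 mm hexagon, then the ring, whose upper face is 19 mm below the head's centre.
- rack: Teak block 85 x 190 x 60 mm, fixed to the bench, two 27 mm holes 52 mm deep in its top at y = -45 and +45 mm, one grease gun standing in each, nose down; a foot plate 100 x 205 x 6 mm lies under it. Origin: centre of its underside, z up.
- gun_red: Red push-type grease gun, round about its z axis, about 0.4 kg. Origin: centre of the barrel's lower shoulder, which rests on the rack's top at 60 mm height; z points along the barrel, away from the nose. Barrel 36 mm thick from 0 to 96 mm (red grip sleeve from 60 to 96 mm), end stub to 100 mm. Below the shoulder the sprung nose: a 22 mm thick steel coupler, 32 mm long, whose open mouth is 46 mm below the shoulder when the spring is relaxed.
- gun_red_mouth (a point): Centre of the red gun's coupler mouth: a 19 mm wide funnel, 5 mm deep, that guides the nipple's head into a 12.5 mm bore. Axes as the gun's. Four sprung balls in the bore snap behind the head when it has gone in far enough; this takes about 6 N of push, and as much pull to come off again.
- gun_red_seat (a point): Point on the red gun's axis 12 mm inside its mouth, where the centre of the nipple's head sits once the coupler has snapped on (the head then touches the bottom of the bore). Axes as the gun's.
- gun_red_nose (a joint): Travel of the red gun's nose into its barrel, m: 0 relaxed, 0.014 at the end of the stroke, when the barrel's shoulder meets the back of the coupler. A spring resists with 12 N at the start, so the coupler snaps on first, and 17 N at the end.
- gun_blue: Blue grease gun, otherwise the same as the red one, in the other hole of the rack; origin and axes alike. To be left there.
- screwdriver: Screwdriver with a green handle, 180 mm, lying on the bench; origin at the middle of its underside. Bystander.
- torch: Black torch, 145 mm long, 40 mm head, lying on the bench; origin under its middle. Bystander.
- reel: Solder reel with red flanges, 54 mm across, 32 mm high, flat on the bench; origin at the centre of its underside. Bystander.
Mind the look-alikes: they are no part of the job. Several things look just like the bearing: the one meant starts farthest to the robot's right.

How it is judged:
On the way, in this order (a step that is already met when the one before it is completed fails the run):
1. the red gun is drawn clear of the rack (height (world z) of gun_red_mouth above 0.075 m and contact force between gun_red and rack below 0.1 N), for 0.1 s.
2. the red gun's coupler has snapped onto the nipple, square to it within 9 degrees (distance between gun_red_seat and nipple below 0.003 m and angle between the z axis of gun_red_seat and the z axis of nipple, either way round below 0.157 rad), for 0.1 s.
At the end, for the whole second after the job is handed in: The red gun's coupler is snapped on the nipple (head centre within 3 mm of its seat), square within 9 degrees; the nose is pressed in by more than 10 of its 14 mm; the gun pushes on the nipple with more than 10 N and is held still by the fingers; the blue gun stands in the rack (all of step 2 and z of gun_red in the frame of nipple above 0 m and value of joint gun_red_nose above 0.01 m and contact force between gun_red and nipple above 10 N and contact force between the fingers and gun_red above 5 N and linear speed of gun_red below 0.02 m/s and horizontal distance between gun_blue and rack below 0.055 m and angle between gun_blue's own z axis and vertical below 0.1 rad); the arm keeps its last pose, push and grip.
It fails at once if the blue gun is disturbed (distance of gun_blue from where it was at the start of the episode above 0.02 m).
It fails at once if the screwdriver, torch or reel is moved by more than 3 cm (distance of any of screwdriver, torch, reel from where it was at the start of the episode above 0.03 m).
It also fails if it takes over 42 s, if anything falls off the work surface, if the arm or the gripper's body presses on something with over 40 N, if the wrist force passes 120 N, or if a joint passes its speed limit or range.

### The arm

A 6-joint arm with a two-finger parallel gripper is mounted at the origin on the work surface. World frame = base frame: x ahead of the robot, y to its left, z up, the work surface at z = 0. Lengths are in m, angles in rad, forces in N, time in s.
With the tool pointing down it reaches from about 0.275 to 0.825 m from the base axis. Payload 4.9 kg.
Tool frame: the origin (TCP) lies midway between the tips of the shut fingers; the grasp point (between the pads) lies 19 mm behind it (grip_point_offset is the distance from the TCP to the grasp point, in m); z points along the fingers, y is the line along which they close (so a half turn about z gives the same grasp; the last joint's range is limited). The gripper opens to 85 mm and grips with 20 to 120 N. Pads are 22 mm wide; open, the fingers measure 114 mm over their backs; the gripper's body (76 mm by 85 mm) begins 54 mm behind the grasp point. The pads swing forward as they close: fully open they stand 13 mm farther back than shut.
Start: joints at [-1.385, 0.326, -0.193, 1.052, 0, 1.437], TCP at [0.173, -0.522, 0.199] pointing down, gripper open.
Joint ranges: [-2.65, 2.65], [-0.97, 1.79], [-1.3, 1.35], [-1.93, 2.1], [-1.47, 1.37], [-3.14, 3.14]. Speed limits (rad/s): [2.57, 2.57, 3.14, 3.14, 3.14, 3.14].

### API

Orientations are given as a rotation vector (axis times angle).
In Python, from cell import * gives the robot as it stands. Calls block until the motion is done:
- movep(position, orientation): joint-space move of the TCP to a pose.
- move_l(position, velocity=0.15, rot=None, until_force=None): straight line of the TCP; rot=None keeps the orientation; velocity is the mean speed in m/s. With until_force (N) it stops when the force on the tool has changed by that much, and returns True; else False.
- set_joints(angles): joint-space move.
- let_go() and grab(newtons=None): open the fingers fully, or close them until they stop; newtons is the grip in N (None keeps the last).
- sleep(seconds).
- ik(position, orientation): joint angles nearest the present ones, or None.
- get_state(): the state.
- grab_frame(name): name is "scene" or "top" or "wrist"; returns a dict with "img" (420x560x3 uint8, red, green, blue), "fx", "fy", "cx", "cy" (pixels), "cam_to_world" (4x4, takes a point from camera to world coordinates); the wrist camera has in their place "T_tool_cam" (4x4, takes a point from camera to tool coordinates, whose origin is the TCP and whose axes are the flange's). Camera axes: x right, y down, z forward; pixel columns grow to the right and rows downward; lengths in m; the calibration is good to about 2 mm. A picture is of the moment at which its call begins: read the wrist's pose just before it. There is no depth.
A pose or a line that the arm cannot do raises MotionError and nothing moves.
- sign_off(): hands the job in; it is judged then, once.
Trained networks look in the newest picture that a camera, given by its name, has taken for a name from the list of things; names that differ only in an ending like _2 or _b are one class to them, and where a whole thing is asked for, a point or a joint stands for the part that bears it (a point fixed in the world has none). Each returns a list of dicts, best first, with "score" (0 to 1); they miss things now and then, are a little off and sometimes report something else, mostly with a low value. They report only what shows in the picture. A call takes as long as a camera call. They do not tell look-alikes from the thing itself.
- spot_in(camera, name): "centre" ([column, row] in pixels, amid what is visible of it).
- silhouettes(camera, name): "mask" (420x560 bool, what is visible of it) and "centre" ([column, row] in pixels, amid what is visible of it).
- tip_of(camera, name): "centre" ([column, row] in pixels: a listed point, or the origin of a listed thing).
The state is a dict: "clock": time; "q": joint angles; "joint_velocities": joint speeds; "tau": joint torques, N m; "position": TCP position; "eef_rot": TCP orientation; "contact_force": force on the tool from outside, world axes, zero at the start; "wrist_torque": the same for the moment, N m; "finger_gap": opening from 0.0 (shut) to 1.0 (fully open); "grasp_force": force on a finger pad.
Only numpy, scipy, OpenCV 4.12 (cv2) and the standard library are available. Lean on these libraries where they do the work, as an engineer would, in place of code of your own. Each camera call takes 0.05 s, during which the arm holds its last target. There are 200 camera calls.

## Working session

There is one attempt and no reset: what is moved stays moved. The work goes in short steps, each a Python script; the robot and the scene stay as the last script left them, time stands still between calls to the robot, and variables do not carry over. Pictures are saved under pics/ and viewed, at most 12 in all, crops included, and the job is handed in when it is done.

```bash
mkdir -p pics; ls; cat > h.py <<'E'
from cell import *
import numpy as np, cv2
from scipy.spatial.transform import Rotation as R
def T(p,r):
    M=np.eye(4);M[:3,:3]=R.from_rotvec(r).as_matrix();M[:3,3]=p;return M
def grab_cam(name):
    s=get_state();f=grab_frame(name)
    f['M']=np.array(f['cam_to_world']) if 'cam_to_world' in f else T(s['position'],s['eef_rot'])@np.array(f['T_tool_cam'])
    return f
def ray(f,px):
    d=np.array([(px[0]-f['cx'])/f['fx'],(px[1]-f['cy'])/f['fy'],1.]);d=f['M'][:3,:3]@d
    return f['M'][:3,3],d/np.linalg.norm(d)
def onz(f,px,z):
    o,d=ray(f,px);return o+d*(z-o[2])/d[2]
def tri(rays):
    A=np.zeros((3,3));b=np.zeros(3)
    for o,d in rays:
        P=np.eye(3)-np.outer(d,d);A+=P;b+=P@o
    x=np.linalg.solve(A,b)
    return x,[np.linalg.norm((np.eye(3)-np.outer(d,d))@(x-o)) for o,d in rays]
def proj(f,p):
    c=np.linalg.inv(f['M'])@np.append(p,1);return [f['fx']*c[0]/c[2]+f['cx'],f['fy']*c[1]/c[2]+f['cy']]
def save(f,n): cv2.imwrite('pics/'+n,cv2.cvtColor(f['img'],cv2.COLOR_RGB2BGR))
E
python3 - <<'E'
from h import *
for c in ['scene','top']:
    f=grab_cam(c);save(f,c+'.png');print(c,f['M'].round(3).tolist(),f['fx'])
    for n in ['bearing','nipple','rack','gun_red','gun_blue','screwdriver','torch','reel','gun_red_mouth']:
        print(n,[(np.round(d['centre']).astype(int).tolist(),round(d['score'],2)) for d in tip_of(c,n)])
print(get_state()['clock'])
E
```

```text
pics
scene [[0.749, 0.324, -0.577, 1.155], [0.662, -0.397, 0.636, -0.747], [-0.023, -0.859, -0.512, 0.732], [0.0, 0.0, 0.0, 1.0]] 473.2644468258766
bearing [([270, 182], 0.88), ([334, 221], 0.56)]
nipple [([262, 145], 0.55), ([322, 178], 0.5)]
rack [([215, 304], 0.9)]
gun_red [([199, 297], 0.74)]
gun_blue [([225, 273], 0.62)]
screwdriver [([300, 259], 0.61)]
torch [([337, 330], 0.89)]
reel [([401, 255], 0.93)]
gun_red_mouth []
top [[-0.027, -0.998, 0.063, 0.406], [-1.0, 0.027, -0.006, 0.011], [0.004, -0.063, -0.998, 1.278], [0.0, 0.0, 0.0, 1.0]] 466.9648366633428
bearing [([168, 320], 0.65), ([197, 209], 0.56)]
nipple [([160, 344], 0.43), ([188, 221], 0.4)]
rack [([362, 204], 0.63)]
gun_red [([386, 200], 0.88)]
gun_blue [([346, 206], 0.74)]
screwdriver [([270, 189], 0.87), ([196, 211], 0.74)]
torch [([314, 111], 0.83)]
reel [([207, 123], 0.53)]
gun_red_mouth []
1.0
```

View pics/scene.png

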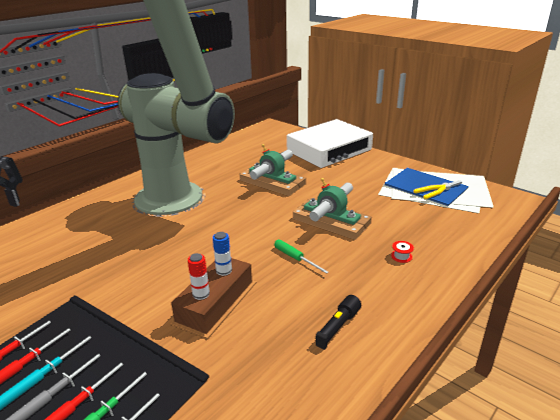

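View pics/top.png

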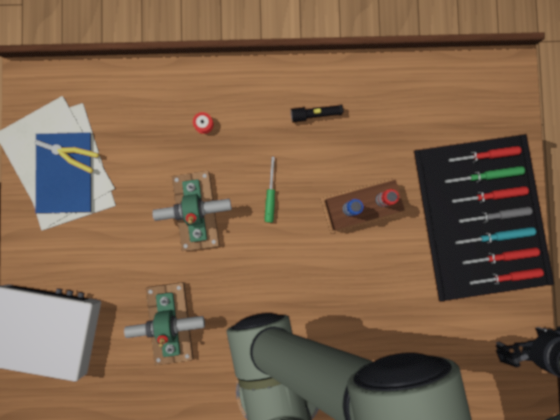

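The scene picture shows two guns in the rack: red at (199,275) and blue at (222,253). There are two bearings, with nipples at (322,178) and (262,145). In the top view the one farther right is at (197,209), so that is the target, with its nipple near (188,221).

```bash
python3 - <<'E'
from h import *
fs=grab_cam('scene');ft=grab_cam('top')
near=lambda c,n,p:min(tip_of(c,n),key=lambda d:np.hypot(*(np.array(d['centre'])-p)))['centre']
for n,a,b in [('bearing',(334,221),(197,209)),('nipple',(322,178),(188,221)),('rack',(215,304),(362,204)),('gun_red',(199,297),(386,200)),('gun_blue',(225,273),(346,206))]:
    x,e=tri([ray(fs,near('scene',n,a)),ray(ft,near('top',n,b))]);print(n,x.round(4),np.round(e,4))
# shaft ends in top view: colour search grey along shaft line
for p in [(155,215),(229,205)]: print('shaft end',onz(ft,p,.068).round(3))
for n in ['torch','screwdriver','reel']:print(n,onz(ft,tip_of('top',n)[0]['centre'],0).round(3))
s=get_state();print(s['clock'],s['eef_rot'],s['position'],grab_frame('wrist')['T_tool_cam'])
E
```

```text
bearing [ 4.809e-01  2.155e-01 -2.000e-04] [0.0016 0.0016]
nipple [0.4581 0.2038 0.1381] [0.0066 0.0066]
rack [ 0.4871 -0.2454  0.0022] [0.0045 0.0045]
gun_red [ 0.5052 -0.2879  0.066 ] [0.0028 0.0028]
gun_blue [ 0.4775 -0.1943  0.0548] [0.0058 0.0058]
shaft end [0.476 0.309 0.068]
shaft end [0.497 0.117 0.068]
torch [ 0.751 -0.12   0.   ]
screwdriver [0.541 0.013 0.   ]
reel [0.732 0.187 0.   ]
1.75 [-3.10148451e+00 -5.00182906e-01 -1.52312104e-05] [ 0.17291059 -0.52213006  0.1990728 ] [[ 2.40850193e-04 -9.59565177e-01 -2.81486434e-01  7.09390912e-02]
 [ 9.99999966e-01  2.58807663e-04 -2.66181075e-05  2.05993722e-04]
 [ 9.83926551e-05 -2.81486418e-01  9.59565207e-01 -1.74479262e-01]
 [ 0.00000000e+00  0.00000000e+00  0.00000000e+00  1.00000000e+00]]
```

```bash
cat >> h.py <<'E'
def rv(z,y):
    z=np.array(z,float);z/=np.linalg.norm(z);y=np.array(y,float);y-=z*(y@z);y/=np.linalg.norm(y)
    return R.from_matrix(np.c_[np.cross(y,z),y,z]).as_rotvec()
D=[0,0,-1]
def axis(yaw): return np.array([-.5*np.cos(yaw),-.5*np.sin(yaw),.75**.5])
E
python3 - <<'E'
from h import *
n=axis(.11);head=np.array([.447,.212,.126]);rd=np.array([.094,.028,0])
for a in range(-180,180,30):
    y=R.from_rotvec(n*np.radians(a)).apply([0,1,0])
    qs=[ik(head+n*d,rv(-n,y)) for d in (.076,.090,.13)]
    print(a,[None if q is None else np.round(q,2).tolist() for q in qs])
for s in (1,-1): print('grasp',ik([.505,-.288,.116],rv(D,s*rd)))
s=get_state();print(s['clock'])
movep([.40,-.23,.32],rv(D,rd))
f=grab_cam('wrist');save(f,'w1.png');print(get_state()['clock'])
for n in ['gun_red','gun_blue','rack']:print(n,[(np.round(d['centre']).tolist(),round(d['score'],2),onz(f,d['centre'],0 if n=='rack' else .06).round(4)) for d in tip_of('wrist',n)])
E
```

```text
-180 [[0.42, -0.19, -0.94, 0.31, -0.15, -2.77], [0.43, -0.22, -0.93, 0.36, -0.16, -2.77], [0.45, -0.3, -0.88, 0.49, -0.17, -2.75]]
-150 [[0.42, -0.19, -0.94, 0.31, -0.15, 2.99], [0.43, -0.22, -0.93, 0.36, -0.16, 2.99], [0.45, -0.3, -0.88, 0.49, -0.17, 3.01]]
-120 [[0.42, -0.19, -0.94, 0.31, -0.15, 2.46], [0.43, -0.22, -0.93, 0.36, -0.16, 2.47], [0.45, -0.3, -0.88, 0.49, -0.17, 2.49]]
-90 [[0.42, -0.19, -0.94, 0.31, -0.15, 1.94], [0.43, -0.22, -0.93, 0.36, -0.16, 1.94], [0.45, -0.3, -0.88, 0.49, -0.17, 1.97]]
-60 [[0.42, -0.19, -0.94, 0.31, -0.15, 1.41], [0.43, -0.22, -0.93, 0.36, -0.16, 1.42], [0.45, -0.3, -0.88, 0.49, -0.17, 1.44]]
-30 [[0.42, -0.19, -0.94, 0.31, -0.15, 0.89], [0.43, -0.22, -0.93, 0.36, -0.16, 0.9], [0.45, -0.3, -0.88, 0.49, -0.17, 0.92]]
0 [[0.42, -0.19, -0.94, 0.31, -0.15, 0.37], [0.43, -0.22, -0.93, 0.36, -0.16, 0.37], [0.45, -0.3, -0.88, 0.49, -0.17, 0.39]]
30 [[0.42, -0.19, -0.94, 0.31, -0.15, -0.16], [0.43, -0.22, -0.93, 0.36, -0.16, -0.15], [0.45, -0.3, -0.88, 0.49, -0.17, -0.13]]
60 [[0.42, -0.19, -0.94, 0.31, -0.15, -0.68], [0.43, -0.22, -0.93, 0.36, -0.16, -0.67], [0.45, -0.3, -0.88, 0.49, -0.17, -0.65]]
90 [[0.42, -0.19, -0.94, 0.31, -0.15, -1.2], [0.43, -0.22, -0.93, 0.36, -0.16, -1.2], [0.45, -0.3, -0.88, 0.49, -0.17, -1.18]]
120 [[0.42, -0.19, -0.94, 0.31, -0.15, -1.73], [0.43, -0.22, -0.93, 0.36, -0.16, -1.72], [0.45, -0.3, -0.88, 0.49, -0.17, -1.7]]
150 [[0.42, -0.19, -0.94, 0.31, -0.15, -2.25], [0.43, -0.22, -0.93, 0.36, -0.16, -2.24], [0.45, -0.3, -0.88, 0.49, -0.17, -2.22]]
grasp [-0.645235    0.44914983 -0.23065541  0.89099109  0.          0.63605765]
grasp [-6.45235002e-01  4.49149826e-01 -2.30655408e-01  8.90991093e-01
 -4.44089210e-16 -2.50553500e+00]
1.8
3.3
gun_red [([341.0, 220.0], 0.95, array([ 0.4979, -0.2784,  0.06  ]))]
gun_blue [([349.0, 152.0], 0.69, array([ 0.4779, -0.194 ,  0.06  ]))]
rack [([338.0, 178.0], 0.89, array([ 0.4885, -0.2366,  0.    ]))]
```

View pics/w1.png

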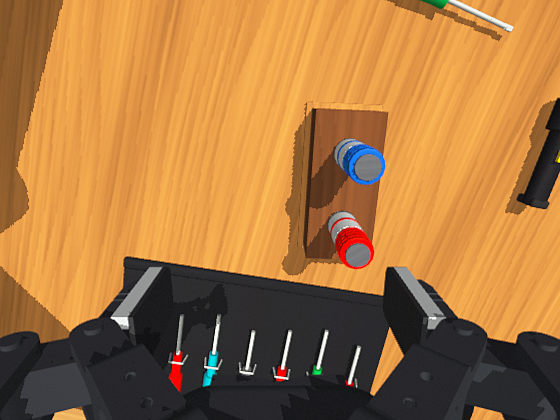

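The picture shows the red gun's end disc at (357,254) and the blue one's at (368,166), with both guns upright in the rack. Next I'll look at the bearing.

```bash
python3 - <<'E'
from h import *
import pickle
f=grab_cam('wrist');print('red stub top',onz(f,(357,254),.16).round(4))
fr=[]
for i,p in enumerate([[.38,.14,.33],[.38,.28,.33]]):
    movep(p,rv(D,[0,1,0]));f=grab_cam('wrist');save(f,f'b{i}.png')
    f['nip']=tip_of('wrist','nipple');f['bea']=tip_of('wrist','bearing');f['bm']=silhouettes('wrist','bearing');fr.append(f)
    for k in('nip','bea'):print(k,[(np.round(d['centre'],1).tolist(),round(d['score'],2)) for d in f[k]])
pickle.dump(fr,open('fr.pkl','wb'));print(get_state()['clock'])
im=cv2.hconcat([cv2.imread('pics/b0.png')[:,60:460],cv2.imread('pics/b1.png')[:,60:460]]);cv2.imwrite('pics/bb.png',im)
E
```

```text
red stub top [ 0.4976 -0.2812  0.16  ]
nip []
bea [([393.6, 2.2], 0.87), ([327.4, 224.7], 0.62), ([306.8, 362.0], 0.55)]
nip [([214.9, 233.8], 0.58)]
bea [([231.6, 227.8], 0.8), ([285.0, 1.7], 0.63)]
5.9
```

View pics/bb.png

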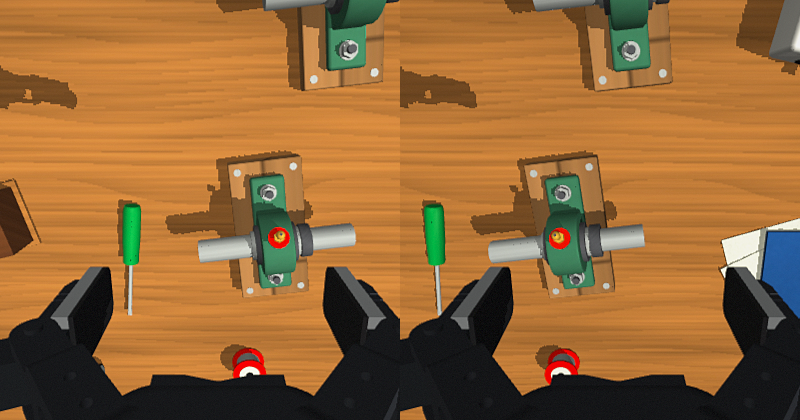

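```bash
python3 - <<'E'
from h import *
import pickle
fr=pickle.load(open('fr.pkl','rb'));rr=[];hr=[];crops=[]
for i,(f,c) in enumerate(zip(fr,[(339,237),(220,237)])):
    hsv=cv2.cvtColor(f['img'],cv2.COLOR_RGB2HSV);H,S,V=[hsv[...,k].astype(int) for k in range(3)]
    yy,xx=np.mgrid[:420,:560];near=np.hypot(xx-c[0],yy-c[1])<16
    red=((H<6)|(H>174))&(S>150)&(V>90)&near;brass=(H>=10)&(H<35)&(S>60)&near
    cn=max(cv2.findContours(red.astype(np.uint8),0,1)[0],key=cv2.contourArea);e=cv2.fitEllipse(cn)
    b=np.c_[xx[brass],yy[brass]];print('ring',e,'brass',len(b),b.mean(0))
    rr.append(ray(f,e[0]));hr.append(ray(f,b.mean(0)))
    g=((S<50)&(V>110)&(abs(yy-c[1])<40)&(abs(xx-c[0])<100)).astype(np.uint8)
    n,L,st,ce=cv2.connectedComponentsWithStats(g);big=np.argsort(-st[1:,4])[:2]+1
    pts=np.vstack([np.c_[xx[L==k],yy[L==k]] for k in big]).astype(np.float32)
    print(st[big].tolist())
    # midline: per-column mean
    cols=np.unique(pts[:,0]);m=np.array([[x,pts[pts[:,0]==x,1].mean()] for x in cols if 18<(pts[:,0]==x).sum()<32])
    k=np.polyfit(m[:,0],m[:,1],1);a,bb=[onz(f,(x,np.polyval(k,x)),.068) for x in (m[0,0],m[-1,0])]
    d=b-0;v=bb-a;v=v if v[1]>0 else -v;print('yaw',np.arctan2(-v[0],v[1]),a,bb,np.linalg.norm(v))
    crops.append(cv2.resize(f['img'][c[1]-30:c[1]+30,c[0]-40:c[0]+40],(400,300),interpolation=0))
print('ring c',tri(rr),'brass',tri(hr))
cv2.imwrite('pics/nip.png',cv2.cvtColor(cv2.hconcat(crops),cv2.COLOR_RGB2BGR))
E
```

```text
ring ((338.2681579589844, 237.16778564453125), (20.470111846923828, 20.915159225463867), 115.64774322509766) brass 116 [339.23275862 236.89655172]
[[258, 233, 59, 29, 1157], [371, 226, 45, 24, 843]]
yaw 0.11574260123498209 [0.49843518 0.11555445 0.068     ] [0.47541624 0.31354605 0.068     ] 0.19932522084307852
ring ((219.15847778320312, 237.89256286621094), (20.104816436767578, 20.833984375), 41.276100158691406) brass 131 [217.82442748 236.59541985]
[[148, 236, 56, 27, 1072], [260, 227, 45, 24, 849]]
yaw 0.11504625666489134 [0.4989665  0.11257135 0.068     ] [0.4760121  0.31121355 0.068     ] 0.1999640690664517
ring c (array([0.46224754, 0.21048928, 0.10859492]), [np.float64(5.8778118965937096e-05), np.float64(5.877811896586257e-05)]) brass (array([0.45844232, 0.21024585, 0.11585572]), [np.float64(0.0005381007256942522), np.float64(0.0005381007256944079)])
```

View pics/nip.png

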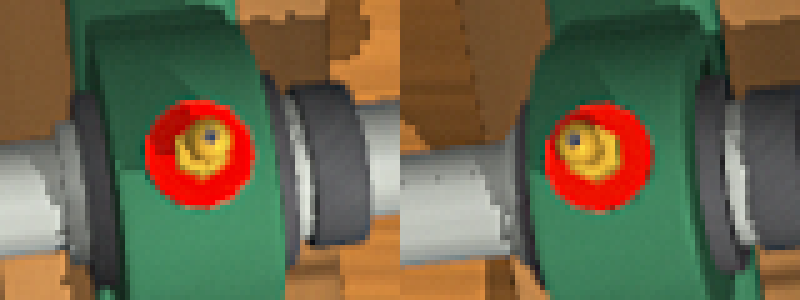

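Both crops show a brass head on a red ring, and two independent estimates put the nipple at about (0.453, 0.209, 0.1255), with the bearing yawed 0.115 rad. Next I'll take a closer look at the red gun and grasp it.

```bash
python3 - <<'E'
from h import *
rd=np.array([.094,.028,0]);rot=rv(D,rd);tx=R.from_rotvec(rot).as_matrix()[:,0]
g=np.array([.498,-.280,0])
movep(g-tx*.03+[0,0,.27],rot)
f=grab_cam('wrist');save(f,'g1.png')
hsv=cv2.cvtColor(f['img'],cv2.COLOR_RGB2HSV);H,S,V=[hsv[...,k].astype(int) for k in range(3)]
c0=np.array(proj(f,g+[0,0,.16]));yy,xx=np.mgrid[:420,:560]
grey=((S<70)&(V>70)&(np.hypot(xx-c0[0],yy-c0[1])<45)).astype(np.uint8)
n,L,st,ce=cv2.connectedComponentsWithStats(grey)
print(c0)
for k in range(1,n):
    if st[k,4]>150: print(st[k],ce[k],onz(f,ce[k],.16).round(4))
for n in('gun_red','gun_blue'):print(n,[(np.round(d['centre']).tolist(),onz(f,d['centre'],.06).round(4)) for d in tip_of('wrist',n)])
print(get_state()['clock'])
E
```

```text
[277.5309298  156.92538824]
[263 145  31  31 749] [277.60881175 159.59145527] [ 0.4987 -0.282   0.16  ]
gun_red [([276.0, 142.0], array([ 0.4958, -0.2796,  0.06  ])), ([281.0, 100.0], array([ 0.4889, -0.2367,  0.06  ]))]
gun_blue [([284.0, 52.0], array([ 0.4783, -0.1929,  0.06  ]))]
8.2167
```

View pics/g1.png

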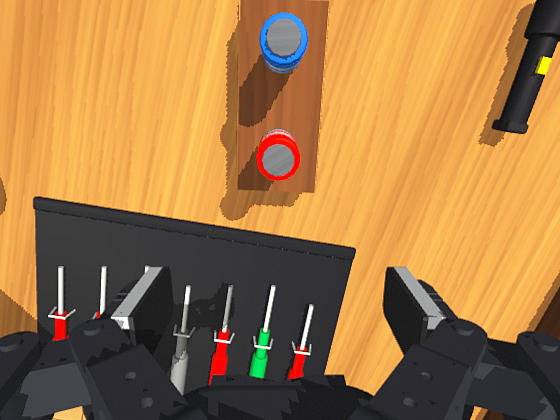

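The red end disc is at (278,160), which puts the gun at (0.4987, -0.282). Nothing is between the open fingers and the gun, so I'll grasp and lift.

```bash
python3 - <<'E'
from h import *
rot=np.array(get_state()['eef_rot']);p=np.array([.4987,-.282,.116])
move_l(p+[0,0,.12],.2);hit=move_l(p,.12,until_force=8);print(hit)
grab(80);s=get_state();print(s['finger_gap'],s['grasp_force'],s['contact_force'],s['position'])
move_l(p+[0,0,.13],.12);sleep(.2)
s=get_state();print(s['finger_gap'],s['grasp_force'],s['contact_force'],s['clock'])
f=grab_cam('wrist');save(f,'l1.png')
for n in('gun_red','gun_red_mouth','gun_blue'):print(n,[(np.round(d['centre']).tolist(),round(d['score'],2)) for d in tip_of('wrist',n)])
z=p+[0,0,.13];print('predicted shoulder/mouth px',proj(f,z+[0,0,-.056]),proj(f,z+[0,0,-.102]))
for c in('scene','top'):
    g=grab_cam(c);save(g,'l_'+c+'.png');print(c,'pred',np.round(proj(g,z+[0,0,-.056]),1),np.round(proj(g,z+[0,0,-.102]),1))
    for n in('gun_red','gun_red_mouth'):print(n,[(np.round(d['centre'],1).tolist(),round(d['score'],2)) for d in tip_of(c,n)])
a=cv2.imread('pics/l1.png')[:,130:430];b=cv2.imread('pics/l_scene.png');u,v=map(int,proj(grab_cam('scene'),z));b=cv2.resize(b[max(v-60,0):v+80,max(u-80,0):u+80],(480,420))
cv2.imwrite('pics/lift.png',cv2.hconcat([a,b]))
E
```

```text
False
0.3715570515320659 78.8398826122284 [-0.35394329  1.21667118  4.55915888] [ 0.49920839 -0.28226576  0.11692714]
0.3691687435704658 79.74011063575745 [-0.18471767 -0.70012289 -4.28574169] 11.725
gun_red [([278.0, 212.0], 0.66)]
gun_red_mouth []
gun_blue [([283.0, 81.0], 0.64)]
predicted shoulder/mouth px [np.float64(279.0049383797946), np.float64(213.00041231910507)] [np.float64(278.80141461731887), np.float64(195.77634865452504)]
scene pred [194.  244.3] [196.6 262.6]
gun_red [([194.7, 244.8], 0.98), ([323.2, 178.6], 0.73)]
gun_red_mouth [([194.9, 263.8], 0.67), ([193.9, 259.8], 0.26)]
top pred [394.6 195.7] [389.6 197.5]
gun_red [([398.8, 194.3], 0.56)]
gun_red_mouth []
```

View pics/lift.png

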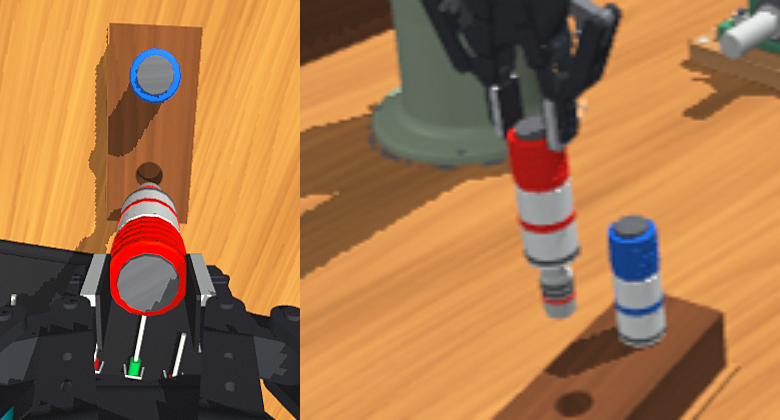

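The picture shows the gun hanging straight in the fingers, matching the predicted pose to about 1 px. The blue gun is undisturbed. I'll move to the pre-approach pose along the nipple's axis and check alignment.

```bash
cat >> h.py <<'E'
head=np.array([.453,.2094,.1255]);n=axis(.115);SEAT=.091;frot=rv(-n,[0,1,0])
E
python3 - <<'E'
from h import *
s=get_state();p=np.array(s['position']);move_l(p+[0,0,.08],.2)
movep(head+n*(SEAT+.09),frot);move_l(head+n*(SEAT+.035),.12);sleep(.3)
s=get_state();P=np.array(s['position']);print(P-(head+n*(SEAT+.035)),s['contact_force'],s['finger_gap'],s['clock'])
z=R.from_rotvec(s['eef_rot']).as_matrix()[:,2]
ims=[]
for c in('scene','top','wrist'):
    g=grab_cam(c);print(c,'pred mouth',np.round(proj(g,P+z*.103),1),'shoulder',np.round(proj(g,P+z*.057),1),'head',np.round(proj(g,head),1))
    for m in('gun_red_mouth','gun_red','nipple'):print(m,[(np.round(d['centre'],1).tolist(),round(d['score'],2)) for d in tip_of(c,m)])
    u,v=map(int,proj(g,head));u=max(u,50);r=32 if c!='wrist' else 100
    ims.append(cv2.resize(g['img'][max(v-r,0):v+r,u-r:u+r],(266,266),interpolation=0 if r<50 else 1))
cv2.imwrite('pics/al.png',cv2.cvtColor(cv2.hconcat(ims),cv2.COLOR_RGB2BGR))
E
```

```text
[0.00018504 0.00020059 0.00071017] [-0.53588884 -0.30375764 -4.65769511] 0.3691961251628443 15.575
scene pred mouth [319.2 171.9] shoulder [312.3 157. ] head [322.4 179.6]
gun_red_mouth [([316.7, 170.7], 0.59), ([309.6, 159.0], 0.5)]
gun_red [([310.4, 154.4], 0.74)]
nipple [([322.4, 179.3], 0.58), ([264.7, 143.6], 0.5)]
top pred mouth [188.7 226.2] shoulder [187.  235.5] head [189.7 221.9]
gun_red_mouth [([188.6, 226.3], 0.46)]
gun_red [([190.2, 236.9], 0.69), ([203.2, 121.6], 0.55)]
nipple [([190.4, 221.6], 0.65)]
wrist pred mouth [278.4 196.4] shoulder [278.5 213.7] head [278.  188.8]
gun_red_mouth [([280.7, 185.5], 0.58), ([69.2, 268.1], 0.16)]
gun_red [([278.4, 203.4], 0.89)]
nipple [([276.9, 187.0], 0.41)]
```

View pics/al.png

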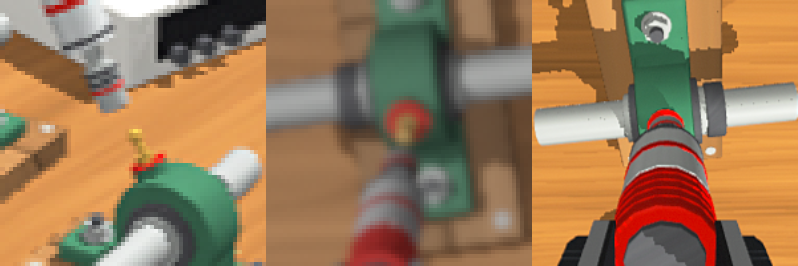

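The coupler sits above the nipple on the axis. In the scene view it looks 1–2 px to the left, so I'll check that with the mask's midline.

```bash
python3 - <<'E'
from h import *
s=get_state();P=np.array(s['position']);z=R.from_rotvec(s['eef_rot']).as_matrix()[:,2]
ims=[]
for c in('scene','top','wrist'):
    g=grab_cam(c);h=np.array(proj(g,head))
    ms=silhouettes(c,'gun_red');m=min(ms,key=lambda d:np.hypot(*(np.array(d['centre'])-proj(g,P+z*.04))))['mask']
    a,b=np.array(proj(g,P+z*.103)),np.array(proj(g,P+z*.02));L=np.linalg.norm(b-a);u=(b-a)/L;w=np.array([-u[1],u[0]])
    ys,xs=np.nonzero(m);q=np.c_[xs,ys]-a;t=q@u;o=q@w
    print(c,'L',L.round(1),'w',w.round(2),'t0',t.min().round(1),'head t,o',((h-a)@u).round(2),((h-a)@w).round(2))
    for k in np.arange(0,L,L/6):
        i=(t>=k)&(t<k+L/6)
        if i.sum()>3:print('  ',k.round(1),'mid',((o[i].min()+o[i].max())/2).round(2),'width',(np.ptp(o[i])).round(1))
    hsv=cv2.cvtColor(g['img'],cv2.COLOR_RGB2HSV).astype(int);yy,xx=np.mgrid[:420,:560]
    br=(hsv[...,0]>=17)&(hsv[...,0]<32)&(hsv[...,1]>130)&(hsv[...,2]>90)&(np.hypot(xx-h[0],yy-h[1])<9)
    q=np.c_[xx[br],yy[br]]-a
    if len(q):print('  brass n',len(q),'t,o mean',(q@u).mean().round(2),(q@w).mean().round(2),'t max',(q@u).max().round(1))
    if c!='wrist':
        M=cv2.resize(g['img'][int(h[1])-40:int(h[1])+20,int(h[0])-30:int(h[0])+30],(400,400),interpolation=0)
        f=400/60
        for pt,col in[(a,(255,255,0)),(b,(0,255,255)),(h,(255,0,255))]:cv2.circle(M,tuple(int(x) for x in (pt-[int(h[0])-30-.5,int(h[1])-40-.5])*f),3,col,1)
        ims.append(M)
cv2.imwrite('pics/al2.png',cv2.cvtColor(cv2.hconcat(ims),cv2.COLOR_RGB2BGR))
E
```

```text
scene L 29.8 w [ 0.91 -0.42] t0 0.2 head t,o -8.12 0.01
   0.0 mid -1.37 width 6.4
   5.0 mid -1.51 width 6.4
   9.9 mid -1.16 width 5.4
   14.9 mid -1.41 width 11.6
   19.8 mid -0.68 width 12.5
   24.8 mid -0.4 width 12.5
  brass n 25 t,o mean -10.28 -0.09 t max -6.1
top L 17.6 w [-0.98 -0.18] t0 -1.7 head t,o -4.48 0.01
   0.0 mid -0.52 width 8.4
   2.9 mid -0.16 width 10.2
   5.9 mid -0.61 width 14.3
   8.8 mid -0.57 width 15.5
   11.7 mid -0.52 width 15.9
   14.7 mid -0.57 width 15.7
  brass n 6 t,o mean -7.0 -0.38 t max -5.6
wrist L 36.2 w [-1.    0.01] t0 -20.5 head t,o -6.69 -0.01
   0.0 mid -0.33 width 53.0
   6.0 mid -0.8 width 56.0
   12.1 mid -0.26 width 59.0
   18.1 mid 0.28 width 62.0
   24.1 mid 0.3 width 62.0
   30.2 mid 0.84 width 65.0
```

View pics/al2.png

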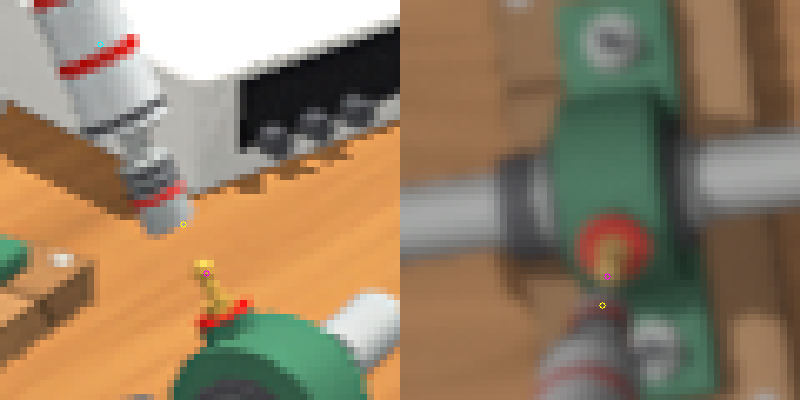

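```bash
python3 - <<'E'
from h import *
f=grab_cam('wrist');s=get_state();save(f,'w_now.png');M=T(s['position'],s['eef_rot'])
tp=lambda x,y,z:(M@[x,y,z,1])[:3]
print('pred stub end',np.round(proj(f,tp(0,0,-.043)),1),'sleeve top',np.round(proj(f,tp(0,0,-.039)),1),'1mm x',np.round(proj(f,tp(.001,0,-.043)),1))
for fn in('l1.png','w_now.png'):
    hsv=cv2.cvtColor(cv2.imread('pics/'+fn),cv2.COLOR_BGR2HSV).astype(int);H,S,V=hsv[...,0],hsv[...,1],hsv[...,2]
    yy,xx=np.mgrid[:420,:560];box=(abs(xx-278)<45)&(abs(yy-265)<130)
    red=(((H<6)|(H>174))&(S>120)&(V>60)&box)
    # grey component containing stub centre
    g=((S<60)&(V>60)&box).astype(np.uint8);nn,L,st,ce=cv2.connectedComponentsWithStats(g)
    for k in range(1,nn):
        if st[k,4]>600:
            c=max(cv2.findContours((L==k).astype(np.uint8),0,1)[0],key=cv2.contourArea);print(fn,st[k].tolist(),np.round(cv2.fitEllipse(c)[0],1),np.round(cv2.fitEllipse(c)[1],1))
    w=[np.ptp(xx[r,:][red[r]])+1 if red[r].any() else 0 for r in range(420)]
    mid=[(r,(xx[r][red[r]].min()+xx[r][red[r]].max())/2,w[r]) for r in range(205,320,15) if red[r].any()];print(fn,mid,'red rows',np.nonzero(red.any(1))[0][[0,-1]])
E
```

```text
pred stub end [278.5 285.4] sleeve top [278.5 280.7] 1mm x [278.5 283.2]
l1.png [247, 202, 63, 30, 752] [277.4 238. ] [60.9 67.3]
l1.png [247, 254, 62, 57, 2674] [277.4 282.2] [55.2 59.9]
l1.png [(205, np.float64(278.0), np.int64(41)), (220, np.float64(278.5), np.int64(60)), (235, np.float64(278.0), np.int64(65)), (250, np.float64(278.0), np.int64(75)), (265, np.float64(278.0), np.int64(77)), (280, np.float64(278.0), np.int64(77)), (295, np.float64(278.0), np.int64(75)), (310, np.float64(277.0), np.int64(43))] red rows [186 377]
w_now.png [234, 148, 89, 62, 2177] [279.7 175.2] [56.7 87.5]
w_now.png [246, 198, 65, 34, 875] [278. 236.] [62.7 71.1]
w_now.png [247, 257, 62, 54, 2529] [277.2 283.4] [52.2 59.7]
w_now.png [234, 338, 89, 44, 3427] [279. 358.] [ 43.4 104.7]
w_now.png [(205, np.float64(278.0), np.int64(49)), (220, np.float64(278.5), np.int64(62)), (235, np.float64(278.0), np.int64(67)), (250, np.float64(277.5), np.int64(76)), (265, np.float64(278.0), np.int64(77)), (280, np.float64(278.0), np.int64(77)), (295, np.float64(278.5), np.int64(72)), (310, np.float64(277.0), np.int64(37))] red rows [170 314]
```

The gun has sagged about 2° nose-ward along tool +x. The scene view and the wrist view agree on this. I'll re-aim with that tilt in the tool model, check, and then press on.

```bash
cat >> h.py <<'E'
t=.036
gd=np.array([np.sin(t),0,np.cos(t)])          # gun nose direction in the tool frame
R0=R.from_rotvec(frot)*R.from_euler('y',-t)   # puts gd along -n
assert np.allclose(R0.apply(gd),-n)
rotc=R0.as_rotvec()
def tcp(c): return head+n*c-R0.apply(np.array([0,0,-.019])+.110*gd)   # seat c above the head
E
python3 - <<'E'
from h import *
move_l(tcp(.035),.1,rot=rotc);sleep(.2)
s=get_state();P=np.array(s['position']);M=T(P,s['eef_rot'])
g=grab_cam('scene');m=min(silhouettes('scene','gun_red'),key=lambda d:np.hypot(*(np.array(d['centre'])-proj(g,P))))['mask']
mo=(M@np.append([0,0,-.019]+.122*gd,1))[:3];bk=(M@np.append([0,0,-.019]+.03*gd,1))[:3]
a,b=np.array(proj(g,mo)),np.array(proj(g,bk));L=np.linalg.norm(b-a);u=(b-a)/L;w=np.array([-u[1],u[0]])
ys,xs=np.nonzero(m);q=np.c_[xs,ys]-a;tt=q@u;o=q@w;h=np.array(proj(g,head))
print('head',(h-a)@u,(h-a)@w,'mouth t0',tt.min())
for k in range(0,28,5):
    i=(tt>=k)&(tt<k+5);print(k,((o[i].min()+o[i].max())/2).round(2))
print(s['contact_force'],s['clock'])
M=cv2.resize(g['img'][int(h[1])-40:int(h[1])+20,int(h[0])-30:int(h[0])+30],(400,400),interpolation=0)
cv2.imwrite('pics/al3.png',M[...,::-1])
E
```

```text
head -8.151121864263636 -0.13278066454360246 mouth t0 -0.7622333322651247
0 -0.64
5 -0.71
10 -0.26
15 -0.43
20 -0.33
25 -0.05
[-0.68088352 -1.06895845 -5.18117718] 16.975
```

View pics/al3.png

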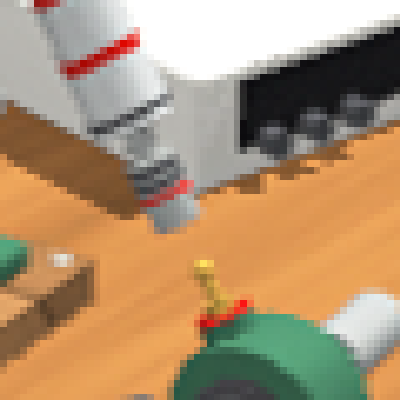

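The coupler's axis now points at the head at (205,268), within about 1.5 mm. Now I'll press on.

```bash
python3 - <<'E'
from h import *
Rf=R0.inv()
def st(l,h):
    s=get_state();p=np.array(s['position']);F=np.array(s['contact_force']);print(l,h,'dc',((p-tcp(0))@n).round(4),'F n',((F-F0)@n).round(2),'tool',Rf.apply(F-F0).round(2),'tq',np.round(s['wrist_torque'],2),'t',s['clock'],s['finger_gap'].__round__(4))
F0=np.array(get_state()['contact_force'])
for c in(.016,.010,.005,.001,-.002):
    h=move_l(tcp(c),.04,until_force=11 if c>0 else 25);st(c,h)
    if h and c>.002:break
E
```

```text
0.016 False dc 0.0158 F n -0.07 tool [-0.    0.81  0.07] tq [-0.1   1.11  0.02] t 17.7 0.3753
0.01 False dc 0.0102 F n 4.17 tool [ 0.73 -1.24 -4.2 ] tq [-0.4   0.99 -0.12] t 18.0 0.3715
0.005 False dc 0.0044 F n -3.56 tool [0.49 0.27 3.54] tq [-0.12  1.01  0.04] t 18.275 0.3697
0.001 False dc 0.0009 F n -0.33 tool [-0.25  0.76  0.34] tq [-0.24  0.99 -0.12] t 18.525 0.3756
-0.002 False dc -0.0013 F n 13.72 tool [  0.49  -2.05 -13.74] tq [-0.56  1.07 -0.3 ] t 18.775 0.3697
```

The force trace shows the snap: 4 N of push, then it was pulled on, then the spring preload came up at the seat. Now I'll push the stroke through.

```bash
python3 - <<'E'
from h import *
Rf=R0.inv();F0=np.array([-0.68,-1.07,-5.18])
def st(l,h):
    s=get_state();p=np.array(s['position']);F=np.array(s['contact_force'])-F0;print(l,h,'dc',((p-tcp(0))@n).round(4),'tool',Rf.apply(F).round(2),'t',s['clock'],s['finger_gap'].__round__(4))
for c in(-.007,-.012):
    h=move_l(tcp(c),.04,until_force=15);st(c,h)
h=move_l(tcp(-.018),.015,until_force=8);st('end',h);sleep(.5);st('held',0)
s=get_state();P=np.array(s['position']);M=T(P,s['eef_rot'])
for c in('scene','top'):
    g=grab_cam(c);save(g,'e_'+c+'.png')
    for k in('gun_red','gun_red_mouth','gun_blue','nipple'):print(c,k,[np.round(d['centre'],1).tolist() for d in tip_of(c,k)][:2])
    print('pred shoulder',np.round(proj(g,(M@np.append([0,0,-.019]+.076*gd,1))[:3]),1),'head',np.round(proj(g,head),1))
    if c=='scene':
        h=np.array(proj(g,head));cv2.imwrite('pics/e.png',cv2.resize(g['img'][int(h[1])-50:int(h[1])+30,int(h[0])-40:int(h[0])+40],(480,480),interpolation=0)[...,::-1])
E
```

```text
-0.007 False dc -0.0061 tool [ -1.36  -0.17 -14.62] t 19.05 0.3714
-0.012 False dc -0.011 tool [ -1.67  -0.1  -16.45] t 19.325 0.3697
end True dc -0.0141 tool [ -1.56   0.45 -18.84] t 19.65 0.3724
held 0 dc -0.014 tool [ -2.07  -0.02 -18.15] t 20.15 0.3674
scene gun_red [[318.6, 172.8]]
scene gun_red_mouth [[325.3, 180.7]]
scene gun_blue [[225.8, 271.8]]
scene nipple [[263.3, 145.5], [323.1, 177.5]]
pred shoulder [320.1 172.9] head [322.4 179.6]
top gun_red [[194.0, 223.3]]
top gun_red_mouth [[188.9, 217.3], [197.9, 212.2]]
top gun_blue [[346.7, 208.3]]
top nipple [[363.3, 205.3], [191.6, 218.9]]
pred shoulder [188.8 224.9] head [189.7 221.9]
```

View pics/e.png

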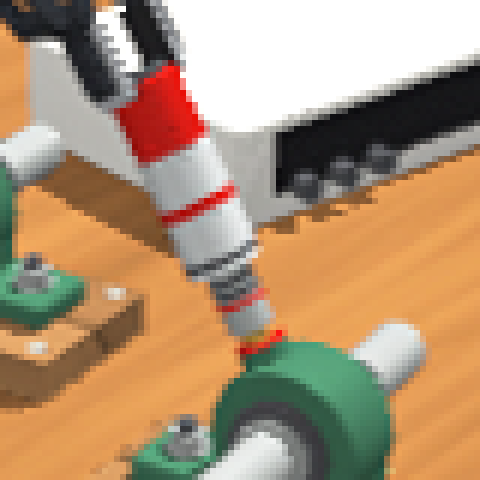

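The picture shows the coupler seated over the nipple at (260,335) and the nose pressed in against the barrel. It's square, and the axial force is holding steady at about 18 N. The blue gun hasn't moved, so I'll hand it in.

```bash
python3 -c "
from cell import *
print(sign_off())"
```

```text
the job is handed in; nothing more can be done
None
```

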